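# Open the spice cupboard's latched double doors

## Task

Open the little two-door spice cupboard so that the jars can be got at: turn the wooden button over the right door aside, swing the right door wide open first, and only then the left door, which the right one's cover strip holds shut. Leave both doors standing wide open, and do not disturb the jar on its roof or the things standing in front of it and beside it.

Things in the scene. Friction and masses are not known exactly. Their poses are not given: they have to be found in the camera images.
- cupboard: Light-wood spice cupboard, fixed on the worktop. Origin on the worktop under it; x points from its front into its depth, y to the robot's left. Door faces at x = -62 mm; carcass y = -140 to 140, back x = 45. Header rail z = 160 to 200 over the doors. Roof z = 200 to 214, 304 wide, overhangs to x = -82, so a hand must lean back towards the robot to reach the door handles. Fixed jars inside.
- turn_button (a joint): Latch: wooden tongue, 14 mm wide, 8 thick, 38 long from its pivot (cupboard x -62, y -40, z 178 mm; axis: cupboard x). It hangs over the top edge of the right door, which lies 24 mm below the pivot. 0: straight down, latched (starts within 0.3 rad); positive: lower end to the robot's left; range -1.7 to 1.7. Either way it frees the door from about 1.1. Friction 0.03 N m: stays where left.
- button_peg (a point): Gripping point on the turn-button's round steel peg: 12 mm thick, standing straight out from the tongue towards the robot (cupboard x = -71 to -97 mm), 28 mm from the pivot. The point is on the peg's axis at x = -88 mm and moves with the button.
- button_pivot (a point): Point on the turn-button's pivot axis at the same distance from the front (x = -88 mm of the cupboard's frame): the centre of the peg point's arc.
- right_leaf (a joint): Right door (cupboard's -y side), 137 mm wide, z = 22 to 154 mm, 12 mm thick. 0: shut; positive: free edge swings out towards the robot, anticlockwise from above, to 1.8 rad. A 28 mm wide, 6 mm thick upright cover strip on its free edge laps about 15 mm over the left door. Held shut by the turn-button. Hinge friction 0.06 N m: it stays where it is left.
- left_leaf (a joint): Left door, same size, without strip. 0: shut; positive: swings out towards the robot, clockwise from above, to 1.8 rad. Lapped by the right door's strip, so it cannot open while the right door is shut. Hinge friction 0.06 N m: it stays where it is left.
- right_leaf_handle (a point): Middle of the right door's handle: an upright round steel bar, 10 mm thick, 65 mm tall (z = 55 to 120 mm) on two posts, its axis 35 mm in front of the door face, 98 mm from the hinge line and about 40 mm right of the middle of the cupboard. The point is at z = 87.5 mm and moves with the door.
- left_leaf_handle (a point): The same on the left door, about 40 mm left of the middle of the cupboard.
- right_leaf_hinge (a point): Point on the right door's upright hinge axis (cupboard's x = -62, y = -138 mm), at handle height, 87.5 mm.
- left_leaf_hinge (a point): Point on the left door's upright hinge axis (cupboard's x = -62, y = 138 mm), at handle height, 87.5 mm.
- jam_jar: Bystander: jam jar, 66 mm across, 95 mm tall, standing on the cupboard's roof; origin at the centre of its underside.
- tin_small: Bystander: small food tin, 57 mm across, 72 mm tall, standing on the worktop near its front edge; origin at the centre of its underside.
- garlic: Bystander: garlic bulb, 56 mm, on the worktop near its front edge; origin at the centre of its underside.
- mug: Bystander: white mug, 87 mm across, 96 mm tall, with a handle, standing on the range right of the cupboard; origin on its underside.

How it is judged:
By the outcome, as a careful person would: the job done as asked, in the order asked, and still so for the second after the job is handed in, with the robot touching nothing.
It also fails if it takes over 64 s, if anything falls off the work surface, if the arm or the gripper's body presses on something with over 40 N, if the wrist force passes 120 N, or if a joint passes its speed limit or range.

## Robot

A 7-joint arm with a two-finger parallel gripper is mounted at the origin on a cart in front of the work surface, level with it; the furniture and walls round the work are solid. World frame = base frame: x ahead of the robot, y to its left, z up, the work surface at z = 0. Lengths are in mm, angles in rad, forces in N, time in s.
With the tool pointing down it reaches from about 400 to 875 mm from the base axis. Payload 19.3 kg.
Tool frame: the origin (TCP) lies at the very end of the fingers, on their centre line; the grasp point (between the pads) lies env.pinch_z behind it (env.pinch_z is the distance from the TCP to the grasp point, in mm); z points along the fingers, y is the line along which they close (so a half turn about z gives the same grasp; the last joint's range is limited). The gripper opens to 85 mm and grips with 20 to 120 N. Pads are 22 mm wide; open, the fingers measure 114 mm over their backs; the gripper's body (76 mm by 85 mm) begins 54 mm behind the grasp point. The pads swing forward as they close: fully open they stand 13 mm farther back than shut.
Start: joints at [-1.35, 0.521, -0.036, 1.599, 0.021, 1.021, -0.113], TCP at [179.218, 598.745, 231.291] pointing down, gripper open.
Joint ranges: [-2.91, 2.91], [-0.3, 2.13], [-1.5, 1.42], [0.17, 2.43], [-1.26, 4.41], [0.16, 1.93], [-2.52, 2.52]. Speed limits (rad/s): [1.89, 1.89, 2.39, 2.39, 3.01, 3.01, 3.01].

## Interface

Orientations are given as a unit quaternion [x, y, z, w].
In Python, from station import env, read_camera, spot_in, cut_out gives the robot as it stands. The module is installed in compiled form; this text tells all that it offers. Calls block until the motion is done:
- env.move_to(position, orientation): joint-space move of the TCP to a pose.
- env.move_straight(position, rot=None, max_speed=150): straight line of the TCP; rot=None keeps the orientation; max_speed is the mean speed in mm/s.
- env.move_j(angles): joint-space move.
- env.ungrasp() and env.close(): open the fingers fully, or close them until they stop; the grip force is fixed at half the most.
- env.sleep(seconds).
- env.ik(position, orientation): joint angles nearest the present ones, or None.
- read_camera(name): name is "scene" or "top"; returns a dict with "image" (384x512x3 uint8, red, green, blue), "vfov" (degrees; the focal length in pixels is half the picture's height over the tangent of half this angle, whatever the lens; pixels are square), "cx", "cy" (the principal point, pixels), "T" (4x4, takes a point from camera to world coordinates). Camera axes: x right, y down, z forward; pixel columns grow to the right and rows downward; lengths in mm; the calibration is good to about 2 mm. A picture is of the moment at which its call begins. There is no depth.
A pose or a line that the arm cannot do raises env.PlanningError and nothing moves.
- env.hand_in(): hands the job in; it is judged then, once.
Trained networks look in a picture, given as the dict that the camera call returned (one of the last four; its "shot" number tells which), for a name from the list of things; names that differ only in an ending like _2 or _b are one class to them, and where a whole thing is asked for, a point or a joint stands for the part that bears it (a point fixed in the world has none). Each returns a list of dicts, best first, with "p" (0 to 1); they miss things now and then, are a little off and sometimes report something else, mostly with a low value. They report only what shows in the picture. A call takes as long as a camera call.
- spot_in(picture, query): "location" ([x, y, z] in mm, in world coordinates, good to about 4 mm: the middle of the surface that is visible of it).
- cut_out(picture, query): "mask" (384x512 bool, what is visible of it).
Readings, each from a call of its own:
- env.read_time(): time.
- env.read_joint_pos(): joint angles.
- env.read_qvel(): joint speeds.
- env.read_effort(): joint torques, N m.
- env.read_eef_pos(): TCP position.
- env.read_ee_rot(): TCP orientation.
- env.read_ft_force(): force on the tool from outside, world axes, zero at the start.
- env.read_moment(): the same for the moment, N m.
- env.read_opening(): finger opening in mm.
- env.read_gripper_force(): force on a finger pad.
Only numpy, scipy, OpenCV 4.12 (cv2) and the standard library are available. Lean on these libraries where they do the work, as an engineer would, in place of code of your own. Each camera call takes 0.05 s, during which the arm holds its last target. There are 200 camera calls.

## Working session

There is one attempt and no reset: what is moved stays moved. The work goes in short steps, each a Python script; the robot and the scene stay as the last script left them, time stands still between calls to the robot, and variables do not carry over. Pictures are saved under pics/ and viewed, at most 10 in all, crops included, and the job is handed in when it is done.

```bash
mkdir -p pics; ls; python3 - <<'E'
from station import env, read_camera, spot_in, cut_out
import cv2,numpy as np
print(env.pinch_z, env.read_ee_rot(), env.read_time())
for c in ["scene","top"]:
    p=read_camera(c); cv2.imwrite(f"pics/{c}0.png",p["image"][:,:,::-1])
    print(c,p["vfov"],p["cx"],p["cy"],np.round(p["T"],3).tolist())
    for n in ["cupboard","turn_button","button_peg","button_pivot","right_leaf_handle","left_leaf_handle","right_leaf_hinge","left_leaf_hinge","jam_jar","tin_small","garlic","mug"]:
        r=spot_in(p,n); print(n,[(np.round(d["location"]).tolist(),round(d["p"],2)) for d in r[:2]])
print(env.read_time())
E
```

```text
pics
18.700000000000003 [ 1.44863413e-01  9.89451510e-01 -5.46492089e-04 -3.52808761e-05] 0.0
scene 51.39081193709764 248.97060548818706 191.86433927206159 [[-0.828, -0.279, 0.486, -24.862], [-0.56, 0.422, -0.713, 959.779], [-0.006, -0.863, -0.506, 743.898], [0.0, 0.0, 0.0, 1.0]]
cupboard [([593.0, 357.0, 154.0], 0.76)]
turn_button [([594.0, 196.0, 162.0], 0.53)]
button_peg [([592.0, 199.0, 162.0], 0.39)]
button_pivot []
right_leaf_handle [([599.0, 191.0, 106.0], 0.98), ([591.0, 196.0, 162.0], 0.34)]
left_leaf_handle [([566.0, 313.0, 101.0], 0.63)]
right_leaf_hinge [([604.0, 189.0, 106.0], 0.86), ([564.0, 310.0, 97.0], 0.35)]
left_leaf_hinge [([563.0, 314.0, 103.0], 0.61)]
jam_jar [([620.0, 302.0, 272.0], 0.94)]
tin_small [([622.0, 304.0, 271.0], 0.51)]
garlic []
mug []
top 55.62546447470888 257.71586574235204 193.50625278470602 [[0.014, -0.987, 0.159, 367.054], [-1.0, -0.014, 0.003, 144.467], [-0.001, -0.159, -0.987, 1019.593], [0.0, 0.0, 0.0, 1.0]]
cupboard [([618.0, 236.0, 217.0], 0.56)]
turn_button []
button_peg [([585.0, 190.0, 154.0], 0.57)]
button_pivot [([485.0, -107.0, 46.0], 0.62), ([582.0, 188.0, 157.0], 0.59)]
right_leaf_handle [([609.0, 182.0, 90.0], 0.56)]
left_leaf_handle [([566.0, 305.0, 91.0], 0.61)]
right_leaf_hinge [([608.0, 178.0, 86.0], 0.61)]
left_leaf_hinge [([564.0, 304.0, 90.0], 0.69), ([623.0, 274.0, 312.0], 0.59)]
jam_jar [([626.0, 277.0, 308.0], 0.88), ([485.0, -111.0, 45.0], 0.45)]
tin_small [([323.0, 304.0, 72.0], 0.79)]
garlic [([327.0, 389.0, 37.0], 0.67)]
mug [([484.0, -108.0, 46.0], 0.88)]
1.3
```

View pics/scene0.png

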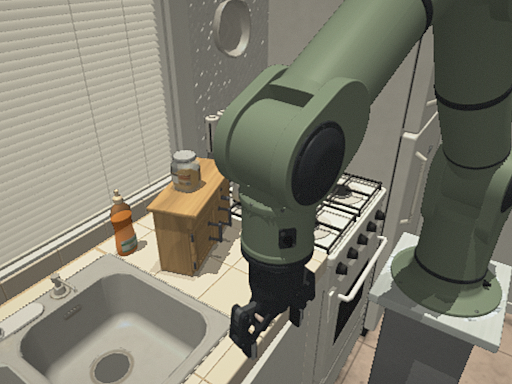

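View pics/top0.png

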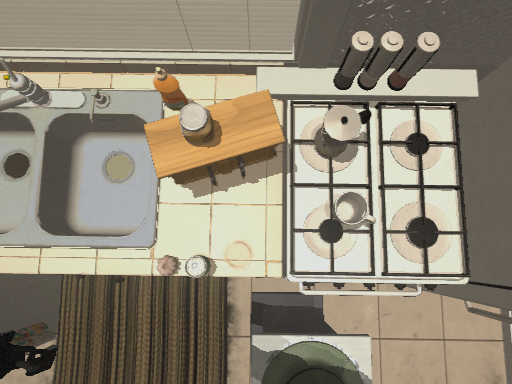

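The arm starts clear of the cupboard in the top view. The roof has corners near (145,125), (267,91), (284,133) and (158,177), with two handles at (212,172) and (241,165). The tin and garlic stand at (197,266) and (168,265). I'll fit the cupboard pose to its top-view silhouette.

```bash
cat > h.py <<'E'
import numpy as np, cv2, json, os
from scipy.spatial.transform import Rotation as R
from station import env, read_camera, spot_in, cut_out
def proj(p,X):
    T=np.array(p["T"]); c=(np.atleast_2d(X)-T[:3,3])@T[:3,:3]
    f=192/np.tan(np.radians(p["vfov"]/2))
    return np.c_[f*c[:,0]/c[:,2]+p["cx"], f*c[:,1]/c[:,2]+p["cy"]]
def c2w(P,X):
    X=np.atleast_2d(np.float64(X)); c,s=np.cos(P[2]),np.sin(P[2])
    return np.c_[P[0]+c*X[:,0]-s*X[:,1], P[1]+s*X[:,0]+c*X[:,1], X[:,2]]
def box(x0,x1,y0,y1,z0,z1): return [[x,y,z] for x in(x0,x1) for y in(y0,y1) for z in(z0,z1)]
E
python3 - <<'E'
from h import *
from scipy.optimize import minimize
p=read_camera("top")
m=np.zeros((384,512),bool)
for n in ["cupboard","jam_jar","right_leaf_handle","left_leaf_handle"]:
    for d in cut_out(p,n)[:1]:
        ys,xs=np.nonzero(d["mask"]); print(n,d["p"],d["mask"].sum(),xs.min(),xs.max(),ys.min(),ys.max())
        if n=="cupboard" : m|=d["mask"]
        if n=="jam_jar": jar=d["mask"]
S=8
def ren(q,sc=S):
    im=np.zeros((384*sc//2,512*sc//2),np.uint8); sc=sc//2
    for b in (box(-82,q[3],-152,152,200,214),box(-62,45,-140,140,0,200)):
        h=cv2.convexHull(np.float32((proj(p,c2w(q,b))+.5)*sc)); cv2.fillConvexPoly(im,np.int32(np.round(h)),1)
    return cv2.resize(im.astype(np.float32),(512,384),interpolation=cv2.INTER_AREA)
w=~jar; w[:, :]&=True
def cost(q): return (abs(ren(q)-m)*w).sum()
best=None
for y in (.24,.29):
    r=minimize(cost,[625,240,y,48],method="Nelder-Mead",options=dict(initial_simplex=np.array([[625,240,y,48],[640,240,y,48],[625,255,y,48],[625,240,y+.05,48],[625,240,y,58]]),xatol=.05,fatol=.1))
    print(r.x,r.fun)
    if best is None or r.fun<best.fun: best=r
P=best.x; json.dump(P.tolist(),open("pose.json","w"))
s=read_camera("scene")
pts=dict(peg=[-97,-40,150],rh=[-97,-40,87.5],lh=[-97,40,87.5],rh_t=[-97,-40,120],lh_t=[-97,40,120])
for k,v in pts.items(): print(k,c2w(P,v).round(1).tolist())
out=[]
for c in (p,s):
    im=cv2.resize(c["image"][:,:,::-1],None,fx=4,fy=4,interpolation=cv2.INTER_CUBIC)
    uv=lambda X:np.int32(np.round((proj(c,c2w(P,X))+.5)*4))
    for b in (box(-82,P[3],-152,152,200,214),):
        for a in uv(b): cv2.circle(im,tuple(map(int,a)),3,(0,0,255),-1)
    for a,b in (([-97,-40,55],[-97,-40,120]),([-97,40,55],[-97,40,120]),([-71,-40,150],[-97,-40,150])):
        l=uv([a,b]); cv2.line(im,tuple(map(int,l[0])),tuple(map(int,l[1])),(255,0,255),1)
    o=uv([[-90,0,120]])[0]; out.append(im[max(0,o[1]-200):o[1]+200,max(0,o[0]-200):o[0]+200])
cv2.imwrite("pics/fit.png",np.hstack([cv2.resize(o,(400,400)) for o in out]))
E
```

```text
cupboard 0.83 7561 144 283 90 183
jam_jar 0.92 1179 179 213 103 144
right_leaf_handle 0.72 572 218 273 147 175
left_leaf_handle 0.61 498 173 219 164 183
[6.55323909e+02 2.57040804e+02 3.06363887e-01 4.73604961e+01] 239.5
[6.54996680e+02 2.57442640e+02 3.03150405e-01 4.80356982e+01] 244.5
peg [[574.9, 189.6, 150.0]]
rh [[574.9, 189.6, 87.5]]
lh [[550.8, 265.9, 87.5]]
rh_t [[574.9, 189.6, 120.0]]
lh_t [[550.8, 265.9, 120.0]]
```

View pics/fit.png

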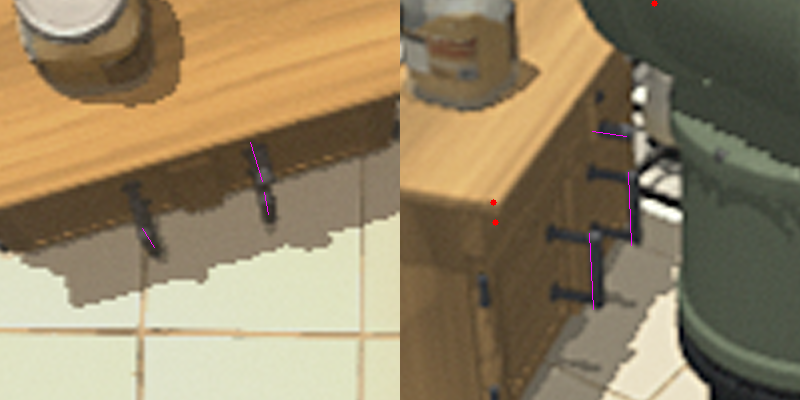

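The fit lies within about 3 mm in both views: the projected peg and handles sit on the real ones, and the button is near 0. Next I'll check reachability with tilted tool poses.

```bash
cat >> h.py <<'E'
P=json.load(open("pose.json")) if os.path.exists("pose.json") else None
def pose(g,tilt,yaw,flip=1,back=None):
    """grasp point g (cupboard frame), tool leaning `tilt` from vertical, heading yaw (cupboard frame) -> TCP world, quat"""
    a=yaw+P[2]; z=np.array([np.sin(tilt)*np.cos(a),np.sin(tilt)*np.sin(a),-np.cos(tilt)])
    y=flip*np.array([-np.sin(a),np.cos(a),0]); x=np.cross(y,z)
    w=c2w(P,g)[0]+z*(env.pinch_z-(back or 0))
    return w, R.from_matrix(np.c_[x,y,z]).as_quat()
def handle(th,side,z=87.5):
    """handle position, side=-1 right, +1 left"""
    # hinge (-62, side*138); closed vector in (x, toward middle): (-35, 98)
    x=-62-35*np.cos(th)-98*np.sin(th); y=138-98*np.cos(th)+35*np.sin(th)
    return [x, side*y, z]
E
python3 - <<'E'
from h import *
print(handle(0,-1),handle(1.57,-1))
J0=env.read_joint_pos()
for flip in (1,-1):
  for t in (.6,.8,1.0,1.2):
    q=env.ik(*pose([-93,-40,150],t,0,flip)); print("peg",flip,t,None if q is None else np.round(q,2))
    for side in (-1,1):
      row=[]
      for th in (0,.4,.8,1.2,1.6):
        for ya in (0,.5,1):
          row.append("%d"%(env.ik(*pose(handle(th,side),t,-side*ya*th,flip)) is not None))
      print("  side",side," ".join(row))
E
```

```text
[np.float64(-97.0), np.float64(-40.0), 87.5] [np.float64(-160.02784036219546), np.float64(-172.92194888496235), 87.5]
peg 1 0.6 [ 0.33  0.73 -1.07  2.17  1.81  0.68 -0.13]
  side -1 1 1 1 1 1 1 1 1 1 1 1 1 1 1 1
  side 1 1 1 1 1 1 1 1 1 1 1 1 1 1 1 1
peg 1 0.8 [ 0.44  0.94 -1.28  2.29  2.18  1.01 -0.33]
  side -1 1 1 1 1 1 1 0 1 1 0 1 1 1 1 1
  side 1 1 1 1 1 1 1 1 1 1 1 1 1 1 1 1
peg 1 1.0 [-0.3   0.66 -0.25  2.43  2.85  0.97 -1.37]
  side -1 1 1 1 0 0 1 0 1 1 0 1 1 0 1 1
  side 1 1 1 1 1 1 1 0 1 1 1 1 1 1 1 1
peg 1 1.2 None
  side -1 1 1 1 0 0 1 0 1 1 0 1 1 0 1 1
  side 1 1 1 1 0 1 1 0 1 1 0 1 1 1 1 1
peg -1 0.6 [-0.27  0.5  -0.24  2.2   2.21  0.24  2.41]
  side -1 1 1 1 1 1 1 1 1 1 1 1 1 1 1 1
  side 1 1 1 1 1 1 1 1 1 1 1 1 1 1 1 1
peg -1 0.8 [ 0.04  0.62 -0.66  2.31  2.46  0.66  2.26]
  side -1 1 1 1 1 1 1 0 1 1 0 1 1 1 1 1
  side 1 1 1 1 1 1 1 1 1 1 1 1 1 1 1 1
peg -1 1.0 [ 0.32  0.93 -1.07  2.4   2.56  1.15  2.47]
  side -1 1 1 1 0 0 1 0 1 1 0 1 1 0 1 1
  side 1 1 1 1 0 1 1 0 1 1 0 1 1 1 1 1
peg -1 1.2 None
  side -1 0 0 0 0 0 1 0 0 1 0 1 1 0 1 1
  side 1 1 1 1 0 1 1 0 1 1 0 1 1 1 1 1
```

```bash
python3 - <<'E'
from h import *
for flip in (1,-1):
  for t in (.7,.8):
    for off in ([0,0,0],[-50,0,0],[-80,0,0],[-50,0,50],[-80,0,80],[-60,0,110]):
      q=env.ik(*pose(np.add([-93,-40,150],off),t,0,flip)); print(flip,t,off,None if q is None else np.round(q,2))
E
```

```text
1 0.7 [0, 0, 0] [ 0.44  0.9  -1.27  2.23  2.    0.92 -0.2 ]
1 0.7 [-50, 0, 0] [ 0.45  0.83 -1.27  2.35  2.04  0.92 -0.33]
1 0.7 [-80, 0, 0] None
1 0.7 [-50, 0, 50] [ 0.48  0.65 -1.27  2.32  1.9   0.76 -0.27]
1 0.7 [-80, 0, 80] [-0.2   0.25 -0.35  2.39  2.26  0.28 -0.83]
1 0.7 [-60, 0, 110] [-0.24  0.2  -0.29  2.32  1.93  0.2  -0.49]
1 0.8 [0, 0, 0] [ 0.44  0.94 -1.28  2.29  2.18  1.01 -0.33]
1 0.8 [-50, 0, 0] None
1 0.8 [-80, 0, 0] None
1 0.8 [-50, 0, 50] [-0.16  0.39 -0.41  2.42  2.56  0.52 -1.11]
1 0.8 [-80, 0, 80] None
1 0.8 [-60, 0, 110] [-0.41  0.21 -0.11  2.4   2.55  0.31 -1.14]
-1 0.7 [0, 0, 0] [-0.11  0.54 -0.45  2.26  2.39  0.44  2.27]
-1 0.7 [-50, 0, 0] [ 0.04  0.54 -0.65  2.37  2.34  0.56  2.32]
-1 0.7 [-80, 0, 0] None
-1 0.7 [-50, 0, 50] [-0.12  0.37 -0.45  2.35  2.3   0.36  2.3 ]
-1 0.7 [-80, 0, 80] [-0.29  0.24 -0.25  2.4   2.33  0.26  2.23]
-1 0.7 [-60, 0, 110] [-1.34  0.36  1.06  2.36  4.22  0.26  0.3 ]
-1 0.8 [0, 0, 0] [ 0.04  0.62 -0.66  2.31  2.46  0.66  2.26]
-1 0.8 [-50, 0, 0] None
-1 0.8 [-80, 0, 0] None
-1 0.8 [-50, 0, 50] [ 0.04  0.43 -0.65  2.41  2.42  0.57  2.22]
-1 0.8 [-80, 0, 80] None
-1 0.8 [-60, 0, 110] [-0.11  0.23 -0.45  2.39  2.35  0.35  2.23]
```

```bash
python3 - <<'E'
from h import *
t=.7
a=pose([-143,-40,200],t,0,-1); env.move_to(*a); print(env.read_time(),np.round(env.read_joint_pos(),2))
w,q=pose([-93,-40,150],t,0,-1); env.move_straight(w,max_speed=100); env.close()
print(env.read_opening(),env.read_gripper_force(),np.round(env.read_ft_force(),1),env.read_time(), np.round(env.read_joint_pos(),2))
p=read_camera("scene"); s=read_camera("top")
cv2.imwrite("pics/grip.png",np.hstack([cv2.resize(p["image"][100:292,80:336,::-1],(400,300)),cv2.resize(s["image"][70:262,130:386,::-1],(400,300))]))
E
```

```text
3.7583 [-0.12  0.37 -0.45  2.35  2.3   0.36  2.3 ]
9.861282855879061 58.44134822487831 [-1.3 -1.5  3.2] 5.3 [-0.1   0.54 -0.46  2.26  2.38  0.45  2.29]
```

View pics/grip.png

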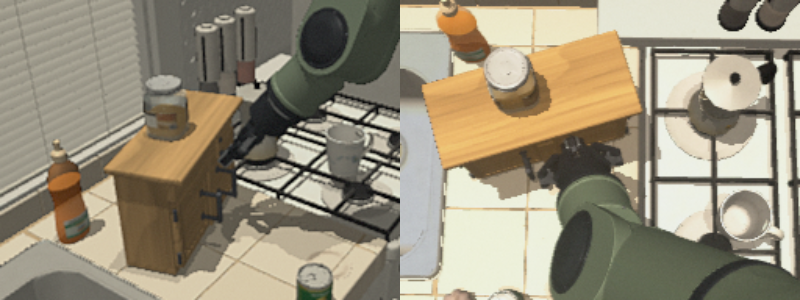

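The scene view shows the fingers on the peg just above the right handle, with force on the pads (10 mm opening). Now I'll turn the button.

```bash
python3 - <<'E'
from h import *
t=.7
for th in (.35,.7,1.05,1.4):
    w,q=pose([-93,-40+28*np.sin(th),178-28*np.cos(th)],t,0,-1); env.move_straight(w,max_speed=60)
    print(round(th,2),round(env.read_opening(),1),np.round(env.read_ft_force(),1))
env.ungrasp()
w,q=pose([-135,-40+28*np.sin(1.4),225],t,0,-1); env.move_straight(w,max_speed=120)
print(env.read_time(),np.round(env.read_joint_pos(),2))
for f in(1,-1):
  for t in (.7,.8,.9):
    for off in ([0,0,0],[-35,0,0],[-50,0,0],[-50,0,50],[-35,0,80]):
      q=env.ik(*pose(np.add([-97,-40,87],off),t,0,f)); print(f,t,off,None if q is None else np.round(q,2))
p=read_camera("scene")
cv2.imwrite("pics/btn.png",cv2.resize(p["image"][130:258,130:300,::-1],None,fx=4,fy=4,interpolation=cv2.INTER_CUBIC))
E
```

```text
0.35 9.6 [-8.8 -2.7  0.7]
0.7 9.9 [-14.9 -12.    8.4]
1.05 9.8 [-7.8 -7.2  7.6]
1.4 10.1 [-2.2 -7.  -0.6]
8.0917 [-0.28  0.31 -0.33  2.31  2.1   0.31  2.44]
1 0.7 [0, 0, 0] [ 0.44  1.1  -1.28  2.26  2.16  1.08 -0.22]
1 0.7 [-35, 0, 0] [ 0.44  1.08 -1.28  2.34  2.18  1.11 -0.3 ]
1 0.7 [-50, 0, 0] [ 0.44  1.07 -1.28  2.38  2.19  1.12 -0.33]
1 0.7 [-50, 0, 50] [ 0.45  0.88 -1.27  2.37  2.07  0.97 -0.34]
1 0.7 [-35, 0, 80] [ 0.46  0.78 -1.27  2.32  1.99  0.87 -0.29]
1 0.8 [0, 0, 0] [ 0.44  1.17 -1.28  2.31  2.33  1.18 -0.29]
1 0.8 [-35, 0, 0] [ 0.44  1.15 -1.28  2.39  2.34  1.23 -0.36]
1 0.8 [-50, 0, 0] None
1 0.8 [-50, 0, 50] None
1 0.8 [-35, 0, 80] [ 0.45  0.83 -1.27  2.38  2.17  0.98 -0.43]
1 0.9 [0, 0, 0] [ 0.45  1.25 -1.28  2.35  2.49  1.29 -0.33]
1 0.9 [-35, 0, 0] None
1 0.9 [-50, 0, 0] None
1 0.9 [-50, 0, 50] None
1 0.9 [-35, 0, 80] None
-1 0.7 [0, 0, 0] [-0.16  0.68 -0.4   2.28  2.59  0.58  2.08]
-1 0.7 [-35, 0, 0] [-0.14  0.67 -0.43  2.37  2.6   0.65  2.05]
-1 0.7 [-50, 0, 0] [-0.14  0.67 -0.45  2.4   2.61  0.68  2.04]
-1 0.7 [-50, 0, 50] [-0.12  0.53 -0.46  2.39  2.5   0.55  2.12]
-1 0.7 [-35, 0, 80] [-0.12  0.46 -0.44  2.34  2.41  0.44  2.21]
-1 0.8 [0, 0, 0] [-0.11  0.74 -0.46  2.33  2.67  0.78  2.04]
-1 0.8 [-35, 0, 0] [-0.08  0.74 -0.52  2.42  2.66  0.86  2.03]
-1 0.8 [-50, 0, 0] None
-1 0.8 [-50, 0, 50] None
-1 0.8 [-35, 0, 80] [-0.09  0.51 -0.5   2.4   2.56  0.63  2.07]
-1 0.9 [0, 0, 0] [-0.09  0.81 -0.5   2.38  2.74  0.97  2.  ]
-1 0.9 [-35, 0, 0] None
-1 0.9 [-50, 0, 0] None
-1 0.9 [-50, 0, 50] None
-1 0.9 [-35, 0, 80] None
```

View pics/btn.png

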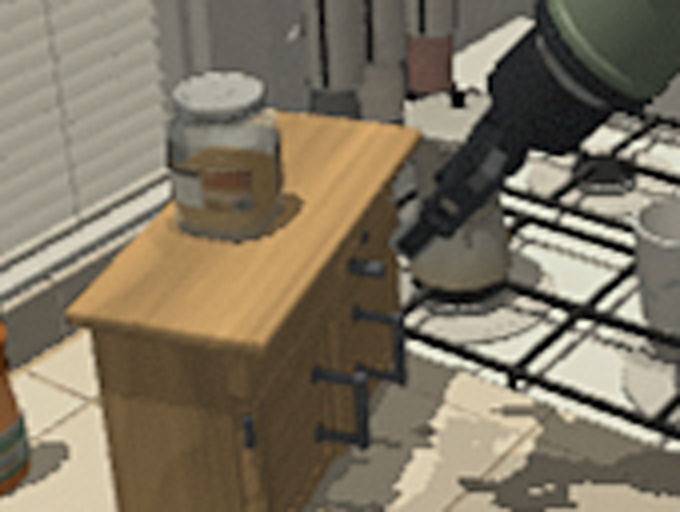

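The button still looks low: the peg is at about (367,268) in the crop, under the pivot dot at (363,238). I'll compare the projected peg lines for different angles with a fresh picture.

```bash
python3 - <<'E'
from h import *
c=read_camera("scene")
P0=P
for n in ("button_peg","right_leaf_handle"):
    d=cut_out(c,n)
    for e in d[:2]:
        ys,xs=np.nonzero(e["mask"]); print(n,round(e["p"],2),xs.min(),xs.max(),ys.min(),ys.max(),len(xs))
print("pivot",proj(c,c2w(P,[-70,-40,178])).round(1))
for th in (-1,-.5,0,.5,1,1.4): print(th,proj(c,c2w(P,[[x,-40+28*np.sin(th),178-28*np.cos(th)] for x in(-71,-97)])).round(1).tolist())
print("rh",proj(c,c2w(P,[[-97,-40,55],[-97,-40,120]])).round(1).tolist())
o=proj(c,c2w(P,[-80,-30,150]))[0].astype(int)
im=cv2.resize(c["image"][o[1]-24:o[1]+24,o[0]-32:o[0]+32,::-1],None,fx=12,fy=12,interpolation=cv2.INTER_CUBIC)
for th,col in ((0,(255,0,255)),(1.4,(0,255,0))):
    l=np.int32((proj(c,c2w(P,[[x,-40+28*np.sin(th),178-28*np.cos(th)] for x in(-71,-97)]))+.5-(o-[32,24]))*12)
    cv2.line(im,tuple(map(int,l[0])),tuple(map(int,l[1])),col,1)
cv2.imwrite("pics/z.png",im)
E
```

```text
right_leaf_handle 0.59 211 230 180 243 651
right_leaf_handle 0.32 214 224 187 198 70
pivot [[218.  189.1]]
-1 [[221.4, 189.7], [229.9, 191.0]]
-0.5 [[220.4, 194.2], [228.8, 195.5]]
0 [[218.8, 197.6], [227.4, 198.9]]
0.5 [[217.1, 198.9], [225.7, 200.2]]
1 [[215.7, 197.8], [224.4, 199.1]]
1.4 [[215.0, 195.4], [223.8, 196.7]]
rh [[228.4, 226.1], [227.7, 207.7]]
```

View pics/z.png

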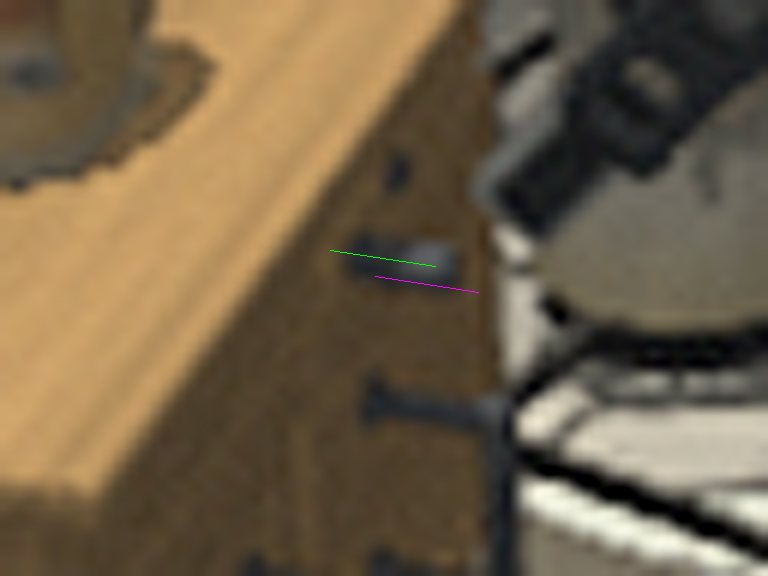

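Allowing for the known ~1.5 px offset, the peg coincides with the 1.4 rad line, so the button is turned. The camera just looks nearly along the motion. Next, the right door.

```bash
python3 - <<'E'
from h import *
t=.8; z=85
for off in ([-35,0,82],[-35,0,0],[0,0,0]):
    w,q=pose(np.add([-97,-40,z],off),t,0,-1); env.move_straight(w,rot=q,max_speed=120)
env.close(); print("grip",env.read_opening(),env.read_gripper_force(),env.read_time())
if env.read_opening()>5:
  for th in np.arange(.2,1.01,.2):
    w,q=pose(handle(th,-1,z),t,.7*th,-1)
    try: env.move_straight(w,rot=q,max_speed=70)
    except env.PlanningError as e: print("plan",th,e); break
    print(round(th,2),round(env.read_opening(),1),np.round(env.read_ft_force(),1),np.round(env.read_joint_pos(),2))
print(env.read_time())
p=read_camera("scene"); s=read_camera("top")
cv2.imwrite("pics/door1.png",np.hstack([cv2.resize(p["image"][100:292,80:336,::-1],(400,300)),cv2.resize(s["image"][70:262,130:386,::-1],(400,300))]))
E
```

```text
grip 8.171403218689843 58.38874161243439 10.95
0.2 8.5 [-2.1  4.1  0.1] [ 0.07  0.76 -0.56  2.37  2.85  0.74  2.13]
0.4 8.4 [-7.9  3.7  3.7] [ 0.21  0.77 -0.6   2.37  3.07  0.65  2.15]
0.6 8.3 [-8.   5.8  4.7] [ 0.38  0.79 -0.65  2.35  3.3   0.52  2.17]
0.8 8.2 [-13.4   4.7  11.5] [ 0.56  0.83 -0.75  2.3   3.53  0.34  2.18]
plan 1.0 the arm cannot follow that straight line within its joint ranges
12.6917
```

View pics/door1.png

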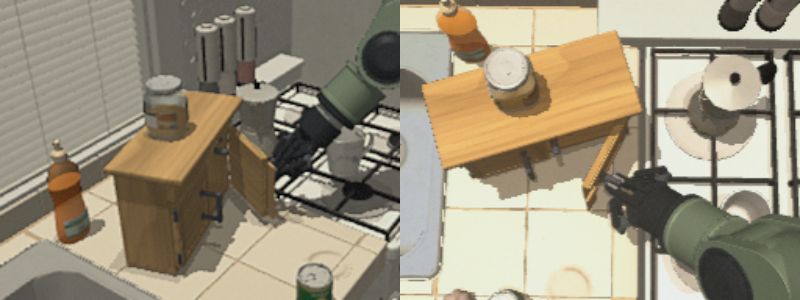

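The right door stands at about 0.8 rad, with its free edge near (590,195) in the right panel. I'll release it and push it the rest of the way from inside with closed fingers.

```bash
cat >> h.py <<'E'
def door_pt(th,side,r,d,z):
    """point at radius r along the door, d behind its outer face plane"""
    return [-62-r*np.sin(th)+d*np.cos(th), side*(138-r*np.cos(th)-d*np.sin(th)), z]
E
python3 - <<'E'
from h import *
print(door_pt(.8,-1,120,60,110))
env.ungrasp()
q0=env.read_ee_rot(); w0=np.array(env.read_eef_pos()); zt=R.from_quat(q0).as_matrix()[:,2]
for d in (np.array([zt[0],zt[1],0])*-60,-zt*60,-zt*45,np.array([zt[0],zt[1],0])*-45+[0,0,10]):
    try: env.move_straight(w0+d,max_speed=120); print("ok",d.round()); break
    except env.PlanningError as e: print(e)
else: raise SystemExit
w0=np.array(env.read_eef_pos())
for h in (130,110,90):
    try: env.move_straight(w0+[0,0,h],max_speed=150); break
    except env.PlanningError as e: print(e)
env.close()
print(env.read_time(),np.array(env.read_eef_pos()).round(),np.round(env.read_joint_pos(),2))
for f in (1,-1):
  for t in (.4,.6):
    for ya in (0,.4,.8):
      print(f,t,ya,[None if q is None else np.round(q,2).tolist() for q in (env.ik(*pose(g,t,ya,f,env.pinch_z)) for g in (door_pt(.8,-1,120,60,220),door_pt(.8,-1,120,60,115),door_pt(1.7,-1,115,25,115)))])
E
```

```text
[np.float64(-106.2803283471128), np.float64(-11.353829424368783), 110]
ok [-28. -33.  -0.]
the arm cannot follow that straight line within its joint ranges
16.725 [516.  97. 182.] [ 0.82  0.58 -0.96  2.32  4.37  0.16  1.25]
1 0.4 0 [[0.41, 0.63, -1.27, 1.99, 1.12, 0.84, 0.44], [0.37, 0.89, -1.28, 2.07, 1.49, 0.93, 0.17], [0.68, 0.79, -1.28, 2.23, 1.49, 0.75, 0.31]]
1 0.4 0.4 [[0.51, 0.65, -1.27, 1.97, 0.94, 0.71, 1.05], [0.47, 0.9, -1.28, 2.05, 1.37, 0.76, 0.73], [0.78, 0.83, -1.28, 2.18, 1.29, 0.62, 0.98]]
1 0.4 0.8 [[0.28, 0.49, -0.79, 1.91, 0.15, 0.57, 2.17], [0.53, 0.94, -1.28, 1.97, 1.11, 0.72, 1.41], [0.83, 0.89, -1.28, 2.08, 0.96, 0.65, 1.72]]
1 0.6 0 [[0.43, 0.59, -1.27, 2.16, 1.5, 0.72, 0.06], [-0.34, 0.52, -0.24, 2.26, 2.31, 0.33, -0.91], [0.29, 0.53, -0.65, 2.4, 2.45, 0.4, -0.73]]
1 0.6 0.4 [[0.59, 0.62, -1.28, 2.12, 1.27, 0.46, 0.76], [0.14, 0.6, -0.65, 2.21, 2.41, 0.19, -0.42], [0.75, 0.71, -1.04, 2.3, 1.94, 0.24, 0.38]]
1 0.6 0.8 [[0.67, 0.71, -1.28, 2.01, 0.65, 0.46, 1.8], [0.61, 0.92, -1.21, 2.07, 1.21, 0.41, 1.38], [0.95, 0.96, -1.29, 2.14, 0.98, 0.46, 1.81]]
-1 0.4 0 [[0.01, 0.39, -0.66, 2.01, 0.71, 0.52, -2.4], [-0.93, 0.59, 0.57, 2.14, -1.23, 0.24, -0.6], None]
-1 0.4 0.4 [[0.51, 0.65, -1.27, 1.97, 0.94, 0.71, -2.09], [0.11, 0.6, -0.67, 2.07, 0.93, 0.3, -2.13], [0.68, 0.69, -1.08, 2.18, 1.16, 0.44, -2.08]]
-1 0.4 0.8 [[0.56, 0.7, -1.27, 1.9, 0.7, 0.73, -1.44], [0.53, 0.94, -1.28, 1.97, 1.11, 0.72, -1.73], [0.83, 0.89, -1.28, 2.08, 0.96, 0.65, -1.42]]
-1 0.6 0 [None, [-0.46, 0.52, -0.1, 2.27, 2.48, 0.29, 2.04], [-0.0, 0.47, -0.29, 2.41, 2.88, 0.34, 1.93]]
-1 0.6 0.4 [[0.48, 0.51, -1.08, 2.13, 1.11, 0.31, -2.27], [-0.08, 0.55, -0.36, 2.22, 3.29, 0.16, 1.79], [0.37, 0.53, -0.53, 2.32, 3.81, 0.16, 1.56]]
-1 0.6 0.8 [[0.67, 0.71, -1.28, 2.01, 0.65, 0.46, -1.34], [0.64, 0.99, -1.29, 2.07, 1.29, 0.49, -1.81], [0.95, 0.96, -1.29, 2.14, 0.98, 0.46, -1.33]]
```

```bash
python3 - <<'E'
from h import *
for f,t,ya in ((-1,.6,.4),(-1,.6,.55),(-1,.7,.4),(-1,.7,.55),(-1,.55,.3)):
    print(f,t,ya,[None if q is None else np.round(q,2).tolist() for q in (env.ik(*pose(g,t,ya,f,env.pinch_z)) for g in (door_pt(.8,-1,120,50,185),door_pt(.8,-1,120,50,130),door_pt(1.2,-1,115,25,130),door_pt(1.7,-1,115,25,130)))])
E
```

```text
-1 0.6 0.4 [None, [-0.15, 0.5, -0.25, 2.23, 3.72, 0.17, 1.34], [0.17, 0.48, -0.46, 2.31, 3.64, 0.16, 1.58], [0.35, 0.49, -0.49, 2.31, 4.1, 0.16, 1.25]]
-1 0.6 0.55 [[0.54, 0.61, -1.09, 2.13, 1.1, 0.27, -2.04], [-0.05, 0.52, -0.29, 2.19, 4.38, 0.18, 0.88], [0.78, 0.84, -1.27, 2.24, 1.55, 0.41, -2.29], [0.83, 0.73, -1.11, 2.24, 1.24, 0.21, -1.9]]
-1 0.7 0.4 [[0.05, 0.42, -0.46, 2.26, 3.59, 0.17, 1.5], [0.04, 0.54, -0.45, 2.29, 3.3, 0.3, 1.84], [0.24, 0.52, -0.51, 2.37, 3.51, 0.32, 1.76], [0.46, 0.54, -0.59, 2.36, 3.76, 0.27, 1.66]]
-1 0.7 0.55 [[0.18, 0.45, -0.53, 2.21, 4.37, 0.17, 0.91], [0.21, 0.59, -0.58, 2.24, 3.62, 0.2, 1.72], [0.43, 0.58, -0.66, 2.31, 3.86, 0.21, 1.62], [0.64, 0.61, -0.74, 2.29, 4.3, 0.16, 1.32]]
-1 0.55 0.3 [[0.15, 0.43, -0.68, 2.16, 1.11, 0.18, -2.43], [-0.54, 0.49, 0.19, 2.23, 4.17, 0.23, 0.7], [-0.24, 0.44, -0.03, 2.32, 4.03, 0.22, 1.0], [0.12, 0.44, -0.28, 2.32, 4.11, 0.16, 1.07]]
```

```bash
python3 - <<'E'
from h import *
t,ya=.7,.4
def go(g,v=120):
    w,q=pose(g,t,ya,-1,env.pinch_z); env.move_straight(w,rot=q,max_speed=v)
try:
    go(door_pt(.8,-1,120,55,185),150)
except env.PlanningError as e:
    print(e); env.move_to(*pose(door_pt(.8,-1,120,55,185),t,ya,-1,env.pinch_z))
print(env.read_time(),np.round(env.read_joint_pos(),2),np.round(env.read_ft_force(),1))
go(door_pt(.8,-1,120,55,130),100); print(np.round(env.read_ft_force(),1))
for th in (.8,1.0,1.25,1.5,1.7):
    go(door_pt(th,-1,115,25,130),90); print(th,np.round(env.read_ft_force(),1))
print(env.read_time())
p=read_camera("scene"); s=read_camera("top")
cv2.imwrite("pics/door2.png",np.hstack([cv2.resize(p["image"][100:292,80:336,::-1],(400,300)),cv2.resize(s["image"][70:262,130:386,::-1],(400,300))]))
E
```

```text
18.0167 [ 0.    0.41 -0.41  2.25  3.66  0.18  1.41] [ 0.1 -0.   0.7]
[1.2 0.3 1.7]
0.8 [ 0.4 -0.2  1.7]
1.0 [-0.8  0.3  3. ]
1.25 [-1.3 -0.3  5.2]
1.5 [-0.9 -0.7  4.8]
1.7 [-1.  -1.2  4.9]
20.975
```

View pics/door2.png

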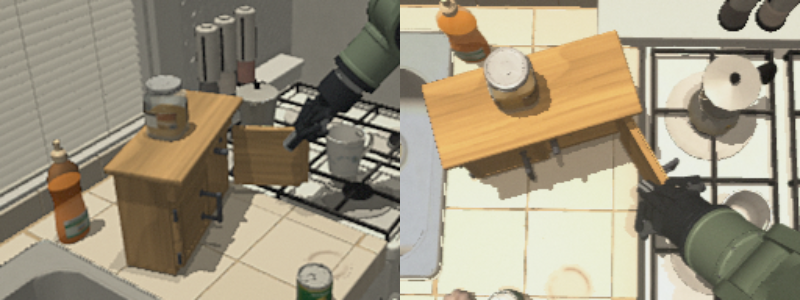

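The right door now stands past a right angle (about 1.8 rad) and clear of the mug. Next I'll move over to the left handle.

```bash
python3 - <<'E'
from h import *
t,ya=.7,.4
for g in (door_pt(1.6,-1,115,60,130),door_pt(1.5,-1,115,80,200)):
    w,q=pose(g,t,ya,-1,env.pinch_z); env.move_straight(w,rot=q,max_speed=130)
env.ungrasp()
print(env.read_time(),np.round(env.read_joint_pos(),2))
F=lambda a:None if a is None else np.round(a,2).tolist()
for f in (1,-1):
  for t in (.7,.8):
    for k in (0,.6,.8):
      print(f,t,k)
      for g,y in [([-132,40,165],0),([-132,40,85],0),(handle(0,1,85),0)]+[(handle(th,1,85),-k*th) for th in (.3,.6,.9)]:
        print("   ",F(env.ik(*pose(g,t,y,f))))
E
```

```text
23.1083 [ 0.22  0.33 -0.53  2.36  3.92  0.2   1.23]
1 0.7 0
    [-0.01, 0.58, -0.86, 2.31, 2.01, 0.71, -0.62]
    [0.23, 1.1, -1.28, 2.32, 2.13, 1.23, -0.41]
    [0.13, 0.95, -1.07, 2.24, 2.14, 1.01, -0.49]
    [0.08, 0.94, -1.07, 2.29, 2.14, 1.06, -0.58]
    [0.13, 1.09, -1.28, 2.32, 2.1, 1.3, -0.49]
    [0.04, 1.09, -1.28, 2.33, 2.07, 1.34, -0.55]
1 0.7 0.6
    [-0.01, 0.58, -0.86, 2.31, 2.01, 0.71, -0.62]
    [0.23, 1.1, -1.28, 2.32, 2.13, 1.23, -0.41]
    [0.13, 0.95, -1.07, 2.24, 2.14, 1.01, -0.49]
    [0.11, 1.11, -1.28, 2.26, 2.03, 1.39, -0.56]
    [-1.7, 1.29, 1.23, 2.3, 4.1, 0.58, 2.5]
    [-0.16, 1.14, -1.28, 2.15, 1.78, 1.66, -0.94]
1 0.7 0.8
    [-0.01, 0.58, -0.86, 2.31, 2.01, 0.71, -0.62]
    [0.23, 1.1, -1.28, 2.32, 2.13, 1.23, -0.41]
    [0.13, 0.95, -1.07, 2.24, 2.14, 1.01, -0.49]
    [0.08, 1.12, -1.28, 2.24, 2.0, 1.43, -0.61]
    [-1.71, 1.27, 1.21, 2.26, 4.28, 0.47, 2.21]
    [-0.2, 1.16, -1.28, 2.06, 1.69, 1.74, -1.04]
1 0.8 0
    [0.23, 0.86, -1.28, 2.36, 2.09, 1.12, -0.51]
    [0.22, 1.17, -1.28, 2.37, 2.28, 1.36, -0.48]
    [0.24, 1.18, -1.28, 2.29, 2.27, 1.31
[... 1858 characters left out ...]
   [-0.35, 0.77, -0.6, 2.39, 2.35, 0.99, 2.05]
    [-0.29, 0.83, -0.79, 2.39, 2.25, 1.12, 2.15]
-1 0.8 0.6
    [-0.54, 0.49, -0.22, 2.39, 2.46, 0.62, 1.92]
    [-0.27, 0.76, -0.56, 2.39, 2.45, 0.93, 2.05]
    [-0.62, 0.72, -0.07, 2.32, 2.68, 0.73, 1.7]
    [-0.51, 0.74, -0.41, 2.33, 2.22, 0.91, 1.93]
    [-0.62, 0.75, -0.46, 2.29, 1.93, 1.01, 1.92]
    [-0.6, 0.81, -0.63, 2.19, 1.68, 1.19, 1.95]
-1 0.8 0.8
    [-0.54, 0.49, -0.22, 2.39, 2.46, 0.62, 1.92]
    [-0.27, 0.76, -0.56, 2.39, 2.45, 0.93, 2.05]
    [-0.62, 0.72, -0.07, 2.32, 2.68, 0.73, 1.7]
    [-0.55, 0.74, -0.39, 2.31, 2.15, 0.92, 1.92]
    [-0.68, 0.75, -0.42, 2.23, 1.78, 1.01, 1.92]
    [-0.72, 0.8, -0.51, 2.1, 1.49, 1.16, 1.94]
```

```bash
python3 - <<'E'
from h import *
t=.8; z=85
env.move_to(*pose([-132,40,165],t,0,-1)); print(env.read_time(),np.round(env.read_ft_force(),1))
for g in ([-132,40,z],handle(0,1,z)):
    w,q=pose(g,t,0,-1); env.move_straight(w,rot=q,max_speed=120)
env.close(); print("grip",env.read_opening(),env.read_gripper_force(),env.read_time(),np.round(env.read_ft_force(),1))
if env.read_opening()>5:
  for th in np.arange(.2,1.61,.2):
    w,q=pose(handle(th,1,z),t,-.8*th,-1)
    try: env.move_straight(w,rot=q,max_speed=70)
    except env.PlanningError as e: print("plan",th,e); break
    f=env.read_ft_force(); print(round(th,2),round(env.read_opening(),1),np.round(f,1),np.round(env.read_joint_pos(),2))
    if np.linalg.norm(f)>45: break
print(env.read_time())
p=read_camera("scene"); s=read_camera("top")
cv2.imwrite("pics/door3.png",np.hstack([cv2.resize(p["image"][100:292,80:336,::-1],(400,300)),cv2.resize(s["image"][70:290,100:393,::-1],(400,300))]))
E
```

```text
24.475 [-0.2  0.6 -0.1]
grip 8.45967508076495 58.39126646518707 26.425 [-3.3 -1.5  3.1]
0.2 8.4 [-1.5 -5.   2.5] [-0.62  0.72 -0.23  2.33  2.32  0.82  1.83]
0.4 8.3 [-5.7 -9.1  5.5] [-0.74  0.72 -0.22  2.3   2.05  0.85  1.83]
0.6 8.1 [ -6.9 -10.7   6.9] [-0.84  0.73 -0.22  2.24  1.78  0.88  1.86]
0.8 8.4 [-14.6 -12.4  11.3] [-0.9   0.75 -0.22  2.16  1.53  0.94  1.91]
1.0 7.9 [-17.1 -13.6  14.3] [-0.94  0.77 -0.24  2.05  1.32  1.02  1.95]
1.2 8.4 [-24.8 -10.4  16.9] [-0.96  0.81 -0.25  1.93  1.14  1.11  1.99]
1.4 8.1 [-20.6  -5.9  13.7] [-0.97  0.85 -0.25  1.8   0.99  1.21  2.  ]
1.6 8.5 [-17.2  -4.7  11.4] [-0.97  0.9  -0.25  1.65  0.87  1.31  2.  ]
29.8917
```

View pics/door3.png

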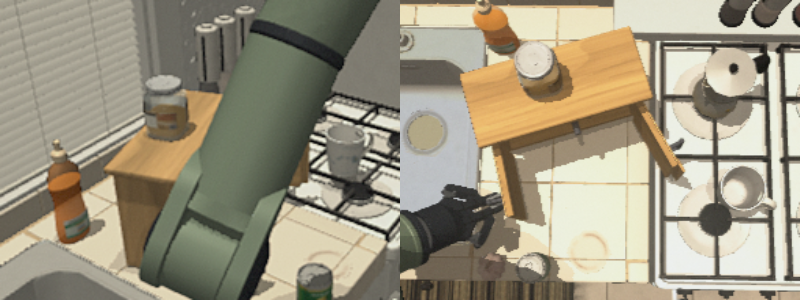

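Both doors stand open. In the right panel the left door runs from (495,140) to (515,215), and the tin, garlic, jar and mug are undisturbed. I'll square the hand to the door, release and withdraw.

```bash
python3 - <<'E'
from h import *
try: 
    w,q=pose(handle(1.6,1,85),.8,-1.5,-1); env.move_straight(w,rot=q,max_speed=60)
except env.PlanningError as e: print(e)
env.ungrasp(); print(np.round(env.read_ft_force(),1))
w0=np.array(env.read_eef_pos()); zt=R.from_quat(env.read_ee_rot()).as_matrix()[:,2]
env.move_straight(w0-zt*90,max_speed=80)
w0=np.array(env.read_eef_pos())
try: env.move_straight(w0+[-30,60,90],max_speed=120)
except env.PlanningError as e: print(e)
print(env.read_time(),np.array(env.read_eef_pos()).round(),np.round(env.read_ft_force(),1))
p=read_camera("scene"); s=read_camera("top")
for n in ("jam_jar","tin_small","garlic","mug"): print(n,[(np.round(d["location"]).tolist(),round(d["p"],2)) for d in spot_in(s,n)[:1]])
cv2.imwrite("pics/end.png",np.hstack([cv2.resize(p["image"][100:292,80:336,::-1],(400,300)),cv2.resize(s["image"][70:290,100:393,::-1],(400,300))]))
E
```

```text
[ 0.4 -0.5  0.6]
33.4417 [402. 483. 224.] [ 0.5 -1.1  0.2]
jam_jar [([634.0, 263.0, 308.0], 0.79)]
tin_small [([325.0, 302.0, 73.0], 0.57)]
garlic [([325.0, 390.0, 40.0], 0.7)]
mug [([561.0, 72.0, 128.0], 0.65)]
```

View pics/end.png

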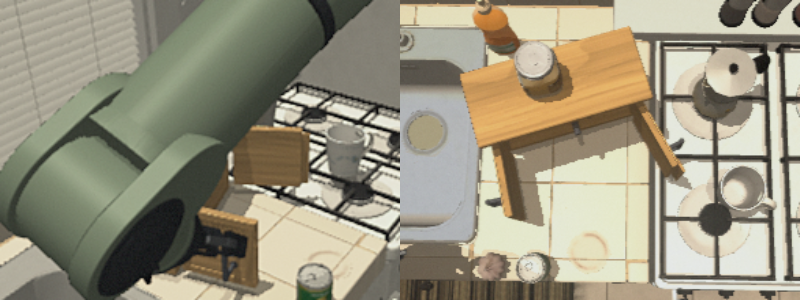

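The end picture shows both doors wide open, with the button peg turned aside near (577,128) and the jar, tin, garlic and mug where they were. The hand is clear of everything.

```bash
python3 -c "
from station import env
print(env.hand_in(), env.read_time())"
```

```text
the job is handed in; nothing more can be done
the job is handed in; nothing more can be done
```

The job is handed in: I turned the button aside, then opened the right door to about 1.8 rad and the left to about 1.6 rad. In the final picture the jar, tin, garlic and mug look undisturbed, and the arm was clear at about 33 s.

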